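Find the large calibration weight and set it on the balance

TASK

The balance is due for its check: find the large calibration weight, which is in one of the three identical lidded tubs, and stand it gently upright in the middle of the balance pan. Open one tub at a time, putting each lid squarely back on its own tub before lifting the next, so that all three tubs are closed at the end. Leave the other contents in their tubs, and do not disturb the glassware.

Things in the scene. Friction and masses are not known exactly. Their poses are not given: they have to be found in the camera images.
- tub_a: one of three identical open round aluminium tubs, stuck to the bench so that it stays put: 120 mm across outside, 52 mm high, wall 4 mm (112 mm across inside), floor 4 mm thick. Origin: centre of its underside; z up. Each tub holds one thing; which tub holds which changes from start to start.
- lid_a: loose aluminium lid, 70 g, one of three alike, at the start on tub_a: flange 124 mm wide, under it a disc 104 mm wide, 5 mm deep, that fits in the tub with 4 mm play all round; black knob on top. Origin: centre of the disc's underside, z up; flange top at 9 mm, thin waist 9 to 15 mm, knob (20 mm wide) 15 to 33 mm. Home, its origin is 47 mm above the tub's underside. On the bench it lies on the disc.
- tub_b: one of three identical open round aluminium tubs, stuck to the bench so that it stays put: 120 mm across outside, 52 mm high, wall 4 mm (112 mm across inside), floor 4 mm thick. Origin: centre of its underside; z up. Each tub holds one thing; which tub holds which changes from start to start.
- lid_b: loose aluminium lid, 70 g, one of three alike, at the start on tub_b: flange 124 mm wide, under it a disc 104 mm wide, 5 mm deep, that fits in the tub with 4 mm play all round; black knob on top. Origin: centre of the disc's underside, z up; flange top at 9 mm, thin waist 9 to 15 mm, knob (20 mm wide) 15 to 33 mm. Home, its origin is 47 mm above the tub's underside. On the bench it lies on the disc.
- tub_c: one of three identical open round aluminium tubs, stuck to the bench so that it stays put: 120 mm across outside, 52 mm high, wall 4 mm (112 mm across inside), floor 4 mm thick. Origin: centre of its underside; z up. Each tub holds one thing; which tub holds which changes from start to start.
- lid_c: loose aluminium lid, 70 g, one of three alike, at the start on tub_c: flange 124 mm wide, under it a disc 104 mm wide, 5 mm deep, that fits in the tub with 4 mm play all round; black knob on top. Origin: centre of the disc's underside, z up; flange top at 9 mm, thin waist 9 to 15 mm, knob (20 mm wide) 15 to 33 mm. Home, its origin is 47 mm above the tub's underside. On the bench it lies on the disc.
- big_weight: the wanted part: the larger of two cream-coloured calibration weights, 200 g; cylindrical body 28 mm across and 26 mm high, above it a knob 16 mm across up to 35 mm high. It can be held by body or knob. Starts upright and hidden in one of the tubs, up to 10 mm off its centre. Origin: centre of its underside; z up.
- small_weight: calibration weight of the same shape but smaller, 18 mm across, 27 mm high; stands in another tub. Origin: centre of its underside.
- stopper: rubber stopper, a tapered plug 25 mm across, 24 mm high; stands in the remaining tub. Origin: centre of its underside.
- balance: white laboratory balance, fixed, about 190 mm deep and 146 mm wide; housing top 50 mm high, display and keys at its lower front (own -x side). Origin: centre of its underside on the bench; yaw varies up to 0.25 rad. It stands in a row with the tubs, in any of the four places.
- pan (a point): centre of the top face of the balance's round steel pan: 100 mm across, face level, 70 mm above the bench. The pan is sprung like a real one: it sinks about 0.5 mm under the weight, 3 N per mm, at most 6 mm.
- flask: bystander: stoppered conical flask, 66 mm across, 111 mm high, at the left end of the row. Origin: centre of its underside.
- beaker: bystander: glass beaker, 70 mm across, 92 mm high, at the right end of the row. Origin: centre of its underside.
- vial: bystander: capped sample vial, 27 mm across, 59 mm high, near the right end. Origin: centre of its underside.
Mind the look-alikes: they are no part of the job. Leave any turquoise or yellow look-alike of the lid_a alone. What is shaped like the lid_c but brown is not meant.

How it is judged:
By the outcome, as a careful person would: the job done as asked, in the order asked, and still so for the second after the job is handed in, with the robot touching nothing.
It also fails if it takes over 72 s, if anything falls off the work surface, if the arm or the gripper's body presses on something with over 40 N, if the wrist force passes 120 N, or if a joint passes its speed limit or range.

ROBOT

A 6-joint arm with a two-finger parallel gripper is mounted at the origin on a cart in front of the work surface, level with it; the furniture and walls round the work are solid. World frame = base frame: x ahead of the robot, y to its left, z up, the work surface at z = 0. Lengths are in mm, angles in rad, forces in N, time in s.
With the tool pointing down it reaches from about 350 to 775 mm from the base axis. Payload 7.3 kg.
Tool frame: the origin (TCP) lies midway between the tips of the shut fingers; the grasp point (between the pads) lies 19 mm behind it; x points along the fingers, y is the direction in which the jaws open and shut, and the axes are right-handed (so a half turn about x gives the same grasp; the last joint's range is limited). The gripper opens to 92 mm and grips with 3 to 60 N. Pads are 19 mm wide; open, the fingers measure 130 mm over their backs; the gripper's body (75 mm by 190 mm) begins 47 mm behind the grasp point.
Start: joints at [1.203, 0.342, 1.524, -0, 1.275, -0.146], TCP at [115.476, 512.162, 226.741] pointing down, gripper open.
Joint ranges: [-2.53, 2.53], [-0.77, 2.02], [0.04, 2.7], [-1, 4.14], [0.28, 2.66], [-3.11, 3.11]. Speed limits (rad/s): [2.57, 2.57, 3.14, 3.14, 3.14, 3.14].

INTERFACE

Orientations are given as [roll, pitch, yaw] about the fixed x, y, z axes, in that order (R = Rz(yaw) Ry(pitch) Rx(roll)).
In Python, from plant import bot gives the robot as it stands. The module is installed in compiled form; this text tells all that it offers.
- The arm moves only by the shell command python3 -m handwheel 'ROWS' [OPENING]. ROWS is JSON, a list that holds one entry, the list of rows, each a list of 4 numbers: the shift along the tool's x, y, z in cm, then the turn about the tool's x in rad. A call has 1 to 8 rows; each row shifts and turns the commanded pose from where the row before left it, along the tool's axes as they then stand; what a row does not reach is not made up. A row lasts 1/12 s, in which the tool goes at most 41.7 mm and 7.16 degrees, less where a joint would pass 70% of its speed; a pose out of reach is approached as far as the arm can. A call is refused whole if a number of a shift passes 4.17 or a number of a turn 0.125, either way. A call with a gripper value outside its range is refused whole. OPENING is the opening, from 0 (shut) to 1 (fully open), set as the call begins (- or left out, the last holds). The fingers move at their own pace and stop on an object; the grip force is fixed at half the most. Time passes only in rows, so rows that do not move let the fingers close. It gives the time, the measured TCP pose, the force and the opening at its end, in the units of the state.
- bot.get_obs(): the state, without advancing time (a new reading comes with each control period).
- bot.capture(name): name is "scene" or "top" or "wrist"; returns (picture, depth): 420x560x3 uint8, red, green, blue; 420x560 float32, mm along the optical axis (not along the pixel's ray), 0 where there is no reading.
- bot.camera_model(name): a dict with "fx", "fy", "cx", "cy" (pixels), "position" and "rotation" of the camera in the world. Camera axes: x right, y down, z forward; pixel columns grow to the right and rows downward; lengths in mm; the calibration is good to about 2 mm. A picture is of the moment at which its call begins: read the wrist's pose just before it. camera_model takes no time and is no camera call; for the wrist camera it gives the pose at the moment of the call.
- bot.close_job(): hands the job in, once; it reports no verdict.
Trained networks look in the newest picture that a camera, given by its name, has taken for a name from the list of things; names that differ only in an ending like _2 or _b are one class to them, and where a whole thing is asked for, a point or a joint stands for the part that bears it (a point fixed in the world has none). Each returns a list of dicts, best first, with "conf" (0 to 1); they miss things now and then, are a little off and sometimes report something else, mostly with a low value. They report only what shows in the picture. A call takes as long as a camera call. They do not tell look-alikes from the thing itself.
- bot.find_in(camera, label): "bbox" ([left, top, width, height] in pixels, round what is visible of it).
- bot.spot_point(camera, label): "point" ([column, row] in pixels: a listed point, or the origin of a listed thing).
The state is a dict: "time": time; "joint_positions": joint angles; "dq": joint speeds; "tau": joint torques, N m; "tool_pos": TCP position; "tcp_rot": TCP orientation; "contact_force": force on the tool from outside, world axes, zero at the start; "moment": the same for the moment, N m; "grip_width": finger opening in mm.
Only numpy, scipy, OpenCV 4.12 (cv2) and the standard library are available. Lean on these libraries where they do the work, as an engineer would, in place of code of your own. Each camera call takes 0.05 s, during which the arm holds its last target.

## Working session

There is one attempt and no reset: what is moved stays moved. The work goes in short steps, Python scripts to look and compute and a shell command to move; the robot and the scene stay as the last step left them, time stands still between calls to the robot, and variables do not carry over. Pictures are saved under pics/ and viewed, and the job is handed in when it is done.

```bash
mkdir -p pics; ls; cat > h.py <<'E'
import numpy as np, cv2
from plant import bot
def cap(n,f):
    p,d=bot.capture(n); cv2.imwrite('pics/'+f,cv2.cvtColor(p,cv2.COLOR_RGB2BGR)); return p,d
def w(m,u,v,z):
    return np.array(m['rotation'])@(np.array([(u-m['cx'])/m['fx'],(v-m['cy'])/m['fy'],1])*z)+np.array(m['position'])
def plane(m,u,v,h):
    r=np.array(m['rotation'])@np.array([(u-m['cx'])/m['fx'],(v-m['cy'])/m['fy'],1]);p=np.array(m['position'])
    return p+r*(h-p[2])/r[2]
E
python3 - <<'E'
from h import *
o=bot.get_obs(); print({k:np.round(v,3) for k,v in o.items()})
p,d=cap('top','t0.png'); m=bot.camera_model('top'); np.save('t0d.npy',d); print(m)
for l in ['lid_a','tub_a','balance','pan','flask','beaker','vial']:
    for r in bot.spot_point('top',l):
        u,v=r['point']; print(l,round(r['conf'],2),np.round(r['point']),np.round(w(m,u,v,d[int(v),int(u)]) if 0<=v<420 and 0<=u<560 else 0))
cap('scene','s0.png')
E
```

```text
pics
{'time': np.float64(0.0), 'joint_positions': array([ 1.203,  0.343,  1.525, -0.   ,  1.275, -0.146]), 'dq': array([-0.001,  0.001, -0.001, -0.001, -0.001, -0.   ]), 'tau': array([ 3.0000e-03, -4.3123e+01, -2.4422e+01,  7.2000e-02,  5.6000e-02,
       -0.0000e+00]), 'tool_pos': array([115.325, 511.778, 226.049]), 'tcp_rot': array([-1.709,  1.569, -1.931]), 'contact_force': array([ 0.744,  0.232, -0.3  ]), 'moment': array([-0.03 , -0.043, -0.01 ]), 'grip_width': np.float64(91.76)}
{'fx': 433.75493756664576, 'fy': 433.75493756664576, 'cx': 279.6585743531217, 'cy': 207.33774488427522, 'position': array([ 409.70342641,   -1.86617179, 1470.79851127]), 'rotation': array([-3.05914645, -0.01268808, -1.57458841])}
lid_a 0.98 [238. 242.] [-1420. -1831.  -358.]
lid_a 0.96 [369. 186.] [-2739. -3150. -1678.]
lid_a 0.94 [184. 177.] [ -849. -1261.   212.]
lid_a 0.59 [191. 242.] [ -968. -1379.    93.]
lid_a 0.58 [302. 241.] [-2064. -2475. -1002.]
lid_a 0.55 [235. 187.] [-1356. -1767.  -294.]
tub_a 0.49 [189. 182.] [ -926. -1338.   135.]
tub_a 0.41 [365. 185.] [-2710. -3121. -1649.]
balance 0.17 [186. 177.] [ -860. -1272.   201.]
pan 0.59 [314. 169.] [-2159. -2571. -1098.]
flask 0.63 [134. 202.] [-369. -781.  692.]
flask 0.33 [189. 179.] [ -924. -1335.   137.]
beaker 0.78 [418. 192.] [-3212. -3624. -2151.]
vial 0.48 [419. 220.] [-3275. -3686. -2214.]
```

```bash
sed -i 's/^from plant import bot/from plant import bot\nfrom scipy.spatial.transform import Rotation as Ro\ndef RR(m): return Ro.from_euler("xyz",m["rotation"]).as_matrix()/; s/np.array(m\[.rotation.\])/RR(m)/' h.py
python3 - <<'E'
from h import *
d=np.load('t0d.npy'); m=bot.camera_model('top')
for u,v in [(238,242),(369,186),(184,177),(191,242),(302,241),(235,187),(314,169),(134,202),(418,192),(419,220)]: print(u,v,np.round(w(m,u,v,d[v,u])))
E
```

```text
238 242 [414. 117.  36.]
369 186 [ 596. -315.   57.]
184 177 [623. 288.  83.]
191 242 [415. 276.  10.]
302 241 [417. -94.  37.]
235 187 [591. 124.  79.]
314 169 [ 650. -133.   73.]
134 202 [547. 460.  40.]
418 192 [ 574. -472.   70.]
419 220 [ 484. -481.   43.]
```

View pics/t0.png

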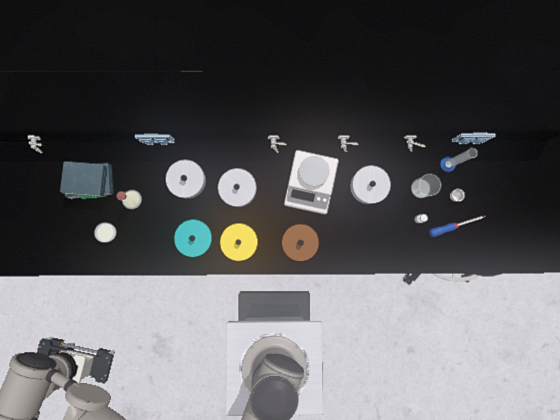

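View pics/s0.png

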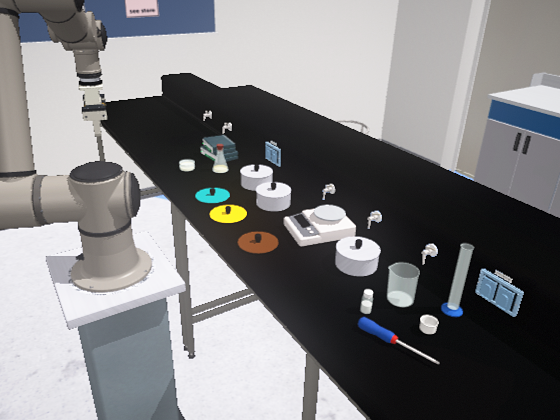

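```bash
python3 - <<'E'
from h import *
d=np.load('t0d.npy'); m=bot.camera_model('top'); p=cv2.imread('pics/t0.png')
o=bot.get_obs(); print(np.round(Ro.from_euler('xyz',o['tcp_rot']).as_matrix(),3))
print(bot.camera_model('wrist'))
# height map mask: points with world z between 48 and 65
U,V=np.meshgrid(np.arange(560),np.arange(420)); 
c=np.stack([(U-m['cx'])/m['fx']*d,(V-m['cy'])/m['fy']*d,d],-1)
W=c@RR(m).T+np.array(m['position'])
for (u,v) in [(185,179),(237,187),(370,184)]:
    s=(slice(v-28,v+28),slice(u-28,u+28))
    P=W[s].reshape(-1,3); k=(abs(P[:,2]-56)<7); Q=P[k]
    (cx,cy),r=cv2.minEnclosingCircle(Q[:,:2].astype(np.float32))
    K=P[(P[:,2]>70)&(P[:,2]<95)]
    print('flange',cx,cy,r,'med z',np.median(Q[:,2]),k.sum(),'mean',Q.mean(0),'knob',K.mean(0),len(K))
    g=cv2.cvtColor(p,cv2.COLOR_BGR2GRAY)
    mask=((g>120)).astype(np.uint8); sub=np.zeros_like(mask); sub[s]=mask[s]
    cs,_=cv2.findContours(sub,cv2.RETR_EXTERNAL,cv2.CHAIN_APPROX_NONE); cc=max(cs,key=cv2.contourArea); e=cv2.fitEllipse(cc)
    print(' ell',e,plane(m,*e[0],56))
# pan
s=(slice(140,200),slice(285,345)); P=W[s].reshape(-1,3)
Q=P[(P[:,2]>62)&(P[:,2]<80)]; print('pan',cv2.minEnclosingCircle(Q[:,:2].astype(np.float32)),Q.mean(0),len(Q))
q=cv2.resize(p[130:270,160:400],None,fx=3.3,fy=3.3,interpolation=cv2.INTER_CUBIC); cv2.imwrite('pics/t0z.png',q)
E
```

```text
[[-0.     0.22   0.976]
 [-0.     0.976 -0.22 ]
 [-1.    -0.    -0.   ]]
{'fx': 306.64357392576466, 'fy': 306.64357392576466, 'cx': 277.99962050869806, 'cy': 214.03534960453098, 'position': array([ 32.49709707, 530.38926991, 386.08766126]), 'rotation': array([ 2.82487790e+00, -1.05674288e-03,  1.34801910e+00])}
flange 623.3514404296875 291.773193359375 62.417335510253906 med z 56.728092204640916 1047 mean [622.49393637 291.97002368  56.67653401] knob [622.36504171 291.7050408   79.5370445 ] 31
 ell ((184.7119140625, 178.37681579589844), (37.22447204589844, 38.39042663574219), 89.23497772216797) [622.78434814 291.02424526  56.        ]
flange 593.756591796875 121.48283386230469 61.834075927734375 med z 56.949326884323455 1048 mean [593.38564351 121.23293775  56.84462819] knob [592.73833437 121.26568706  79.19330372] 30
 ell ((236.66909790039062, 187.038330078125), (37.380348205566406, 37.745018005371094), 135.5309600830078) [593.78347764 120.57354075  56.        ]
flange 601.9336547851562 -322.29815673828125 62.84132766723633 med z 56.36114699675818 1024 mean [ 602.40891464 -321.38951619   56.33190918] knob [ 601.8439002  -320.56138006   79.30098334] 31
 ell ((370.3598327636719, 184.35067749023438), (37.051151275634766, 39.334259033203125), 68.12303161621094) [ 601.76418718 -319.55488844   56.        ]
pan ((679.1592407226562, -163.45230102539062), 95.58538818359375) [ 648.1678602  -134.26059156   70.96706397] 736
```

View pics/t0z.png

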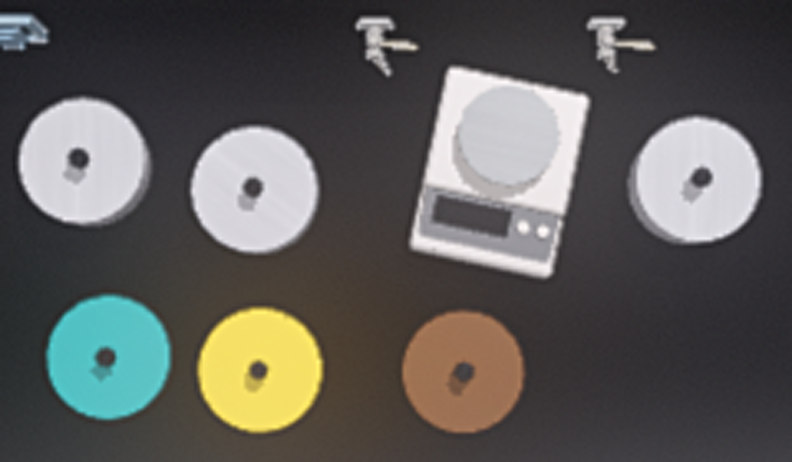

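```bash
python3 -m handwheel '[[[0,0,0,-0.111],[0,0,0,-0.111],[0,-1.4,3.2,0],[0,-1.4,3.2,0],[0,-1.4,3.2,0],[0,-1.4,3.2,0],[0,-1.4,3.2,0],[0,-1.4,3.2,0]]]' 0.6; python3 -m handwheel '[[[0,-1.4,3.2,0],[0,-1.4,3.2,0],[0,-1.4,3.2,0],[0,-1.4,3.2,0],[0,-1.4,3.2,0],[0,-1.4,3.2,0],[0,-1.4,3.2,0],[0,0,0,0]]]'
```

```text
time: 1.12
tool_pos: [308.9, 427.3, 226.9]
tcp_rot: [1.095, 1.57, 1.095]
contact_force: [0.8, 0.1, 0.5]
grip_width: 55.3
time: 1.78
tool_pos: [536.7, 326.8, 225.8]
tcp_rot: [-0.518, 1.568, -0.523]
contact_force: [-0.4, 0.4, -0.3]
grip_width: 55.1
```

```bash
python3 - <<'E'
from h import *
d=np.load('t0d.npy'); m=bot.camera_model('top')
U,V=np.meshgrid(np.arange(560),np.arange(420)); 
c=np.stack([(U-m['cx'])/m['fx']*d,(V-m['cy'])/m['fy']*d,d],-1)
W=c@RR(m).T+np.array(m['position'])
k=(W[...,2]>62)&(W[...,2]<80)&(abs(W[...,0]-648)<75)&(abs(W[...,1]+134)<75)
k=cv2.morphologyEx(k.astype(np.uint8),cv2.MORPH_OPEN,np.ones((3,3),np.uint8))>0
Q=W[k]; print('pan',cv2.minEnclosingCircle(Q[:,:2].astype(np.float32)),Q.mean(0),np.median(Q[:,2]),len(Q))
k=(W[...,2]>30)&(W[...,2]<80)&(abs(W[...,0]-610)<130)&(abs(W[...,1]+134)<110)
Q=W[k]; print('bal',cv2.minAreaRect(Q[:,:2].astype(np.float32)))
E
```

```text
pan ((645.7772216796875, -131.71408081054688), 50.16966247558594) [ 645.70208368 -131.23581897   70.92447961] 70.9052818196692 708
bal ((635.6454467773438, -139.27590942382812), (165.32040405273438, 238.45997619628906), 77.2644271850586)
```

```bash
python3 -m handwheel '[[[0,-1.17,2.87,0],[0,-1.17,2.87,0],[0,-1.17,2.86,0],[2.9,0,0,0],[2.9,0,0,0],[2.9,0,0,0],[2.9,0,0,0],[0,0,0,0]]]'; python3 - <<'E'
from h import *
o=bot.get_obs();m=bot.camera_model('wrist');p,d=cap('wrist','w1.png');print(np.round(o['tool_pos'],1),np.round(Ro.from_euler('xyz',o['tcp_rot']).as_matrix(),3))
U,V=np.meshgrid(np.arange(560),np.arange(420)); 
c=np.stack([(U-m['cx'])/m['fx']*d,(V-m['cy'])/m['fy']*d,d],-1)
W=c@RR(m).T+np.array(m['position'])
k=(abs(W[...,2]-56)<5)&(d>0)&(np.hypot(W[...,0]-622,W[...,1]-292)<80); Q=W[k]; print(len(Q),cv2.minEnclosingCircle(Q[:,:2].astype(np.float32)),np.median(Q[:,2]))
k=(abs(W[...,2]-79)<4)&(d>0)&(np.hypot(W[...,0]-622,W[...,1]-292)<18); Q=W[k]; print(len(Q),cv2.minEnclosingCircle(Q[:,:2].astype(np.float32)),np.median(Q[:,2]))
E
```

```text
time: 2.45
tool_pos: [613.8, 294.1, 103.8]
tcp_rot: [-2.822, 1.559, -2.822]
contact_force: [-0.9, -0.5, -1.7]
grip_width: 55.0
[613.8 294.1 103.8] [[-0.011 -0.     1.   ]
 [-0.004  1.     0.   ]
 [-1.    -0.004 -0.011]]
15587 ((623.5643310546875, 290.92218017578125), 61.561038970947266) 57.57070071684987
674 ((624.33984375, 290.8043212890625), 9.911028861999512) 81.16523694894641
```

View pics/w1.png

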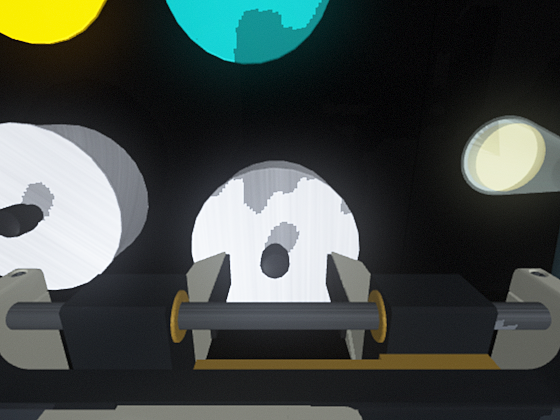

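```bash
python3 -m handwheel '[[[0,0,0,0],[0,0,0,0]]]'
```

```text
time: 2.67
tool_pos: [618.7, 295.9, 113.4]
tcp_rot: [0.357, 1.567, 0.358]
contact_force: [-0.1, 0.5, -0.3]
grip_width: 55.0
```

```bash
python3 -m handwheel '[[[0,-0.45,0.45,0],[1.8,0,0,0],[1.8,0,0,0],[1.0,0,0,0],[0.6,0,0,0],[0,0,0,0],[0,0,0,0]]]'
```

```text
time: 3.25
tool_pos: [622.5, 290.8, 59.5]
tcp_rot: [0.379, 1.57, 0.379]
contact_force: [0.2, -0.1, 0.7]
grip_width: 54.9
```

```bash
python3 -m handwheel '[[[0,0,0,0],[0,0,0,0],[0,0,0,0],[0,0,0,0],[0,0,0,0],[0,0,0,0]]]' 0
```

```text
time: 3.75
tool_pos: [622.1, 290.7, 58.9]
tcp_rot: [0.616, 1.57, 0.616]
contact_force: [-0.5, 0.6, 0.3]
grip_width: 19.8
```

```bash
python3 -m handwheel '[[[-1,0,0,0],[-2.5,0,0,0],[-2.5,0,0,0],[-3,0,0,0],[-3,0,0,0],[0,-1,-2.5,0],[0,-1,-2.5,0],[0,-1,-2.5,0]]]'; python3 -m handwheel '[[[0,-1,-2.5,0],[0,-1,-2.5,0],[0,-1,-2.5,0],[0,0,0,0]]]';  python3 - <<'E'
from h import *
p,d=cap('top','t1.png'); m=bot.camera_model('top'); np.save('t1d.npy',d)
for l in ['big_weight','small_weight','stopper']:
    print(l,[(round(r['conf'],2),np.round(r['bbox'])) for r in bot.find_in('top',l)])
cv2.imwrite('pics/t1z.png',cv2.cvtColor(cv2.resize(p[150:210,150:270],None,fx=6,fy=6,interpolation=cv2.INTER_CUBIC),cv2.COLOR_RGB2BGR))
E
```

```text
time: 4.42
tool_pos: [546.3, 260.3, 179.9]
tcp_rot: [0.346, 1.569, 0.347]
contact_force: [0.8, 0.1, -1.7]
grip_width: 19.0
time: 4.75
tool_pos: [467.4, 229.2, 179.3]
tcp_rot: [-2.839, 1.567, -2.838]
contact_force: [0.7, 0.7, -0.8]
grip_width: 19.3
big_weight [(0.33, array([182., 204.,  30.,  39.]))]
small_weight []
stopper []
```

View pics/t1z.png

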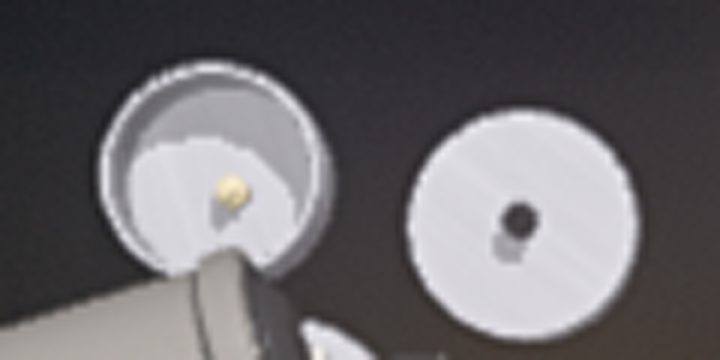

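```bash
python3 -m handwheel '[[[0,1,2.5,0],[0,1,2.5,0],[0,1,2.5,0],[0,1,2.5,0],[0,1,2.5,0],[0,1,2.5,0],[0,0,0,0],[0,0,0,0]]]'; python3 -m handwheel '[[[2.5,0,0,0],[2.5,0,0,0],[2.5,0,0,0],[1.5,0,0,0],[1,0,0,0],[0,0,0,0],[0,0,0,0]]]'
```

```text
time: 5.62
tool_pos: [623.1, 290.9, 177.0]
tcp_rot: [-2.858, 1.57, -2.858]
contact_force: [-0.5, 0.3, -1.9]
grip_width: 18.9
time: 6.2
tool_pos: [622.0, 290.7, 79.2]
tcp_rot: [0.749, 1.571, 0.75]
contact_force: [-0.9, 0.3, -0.9]
grip_width: 18.9
```

```bash
python3 -m handwheel '[[[0.8,0,0,0],[0.6,0,0,0],[0.4,0,0,0],[0.2,0,0,0],[0,0,0,0],[0,0,0,0]]]'
```

```text
time: 6.7
tool_pos: [622.1, 290.7, 58.9]
tcp_rot: [0.57, 1.57, 0.57]
contact_force: [-0.8, 0.4, 0.4]
grip_width: 19.2
```

```bash
python3 -m handwheel '[[[0,0,0,0],[0,0,0,0],[0,0,0,0],[-1,0,0,0],[-2,0,0,0],[-2,0,0,0],[0,-3.4,-0.58,0],[0,-3.4,-0.58,0]]]' 0.6;python3 -m handwheel '[[[0,-3.4,-0.58,0],[0,-3.4,-0.57,0],[0,-3.4,-0.57,0],[0,0,0,0],[0,0,0,0]]]'
python3 - <<'E'
from h import *
o=bot.get_obs();m=bot.camera_model('wrist');p,d=cap('wrist','w2.png');print(np.round(o['tool_pos'],1))
U,V=np.meshgrid(np.arange(560),np.arange(420)); 
c=np.stack([(U-m['cx'])/m['fx']*d,(V-m['cy'])/m['fy']*d,d],-1)
W=c@RR(m).T+np.array(m['position'])
for x,y in [(622,292),(593.5,121)]:
  k=(abs(W[...,2]-56.5)<5)&(d>0)&(np.hypot(W[...,0]-x,W[...,1]-y)<80); Q=W[k]; print(len(Q),cv2.minEnclosingCircle(Q[:,:2].astype(np.float32)),np.median(Q[:,2]))
  A=np.c_[Q,np.ones(len(Q))]; co=np.linalg.lstsq(np.c_[Q[:,:2],np.ones(len(Q))],Q[:,2],rcond=None)[0]; print('tilt',co[:2])
  k=(abs(W[...,2]-79)<4)&(d>0)&(np.hypot(W[...,0]-x,W[...,1]-y)<18); Q=W[k]; 
  if len(Q): print('knob',len(Q),cv2.minEnclosingCircle(Q[:,:2].astype(np.float32)),np.median(Q[:,2]))
E
```

```text
time: 7.37
tool_pos: [611.2, 223.8, 111.1]
tcp_rot: [0.273, 1.566, 0.277]
contact_force: [-0.7, -1.8, -1.1]
grip_width: 54.8
time: 7.78
tool_pos: [593.6, 119.0, 109.8]
tcp_rot: [0.215, 1.57, 0.212]
contact_force: [0.1, 1.8, 1.6]
grip_width: 55.1
[593.6 119.  109.8]
9826 ((624.5221557617188, 289.0692443847656), 61.78445053100586) 57.73187520444333
tilt [0.0037983  0.00326131]
knob 121 ((623.7515258789062, 283.8380126953125), 7.863116264343262) 77.1866872660392
17690 ((595.4115600585938, 119.60807800292969), 61.96405792236328) 57.56224238404863
tilt [0.00153775 0.00095076]
knob 659 ((595.077880859375, 119.70036315917969), 10.10336971282959) 81.18334230209982
```

View pics/w2.png

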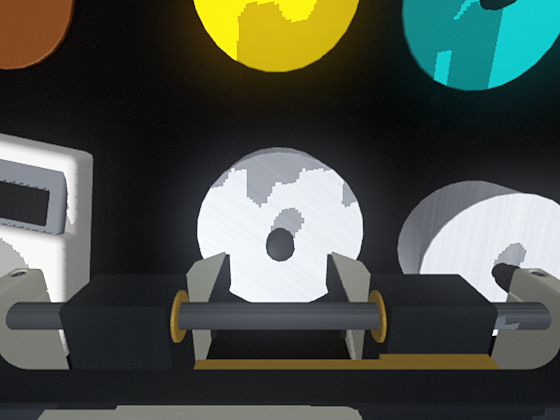

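```bash
python3 -m handwheel '[[[0.5,0.05,0.05,0],[1.8,0,0,0],[1.5,0,0,0],[0.9,0,0,0],[0.4,0,0,0],[0,0,0,0],[0,0,0,0]]]'
```

```text
time: 8.42
tool_pos: [594.0, 122.0, 57.8]
tcp_rot: [0.414, 1.57, 0.416]
contact_force: [0.0, -0.5, 0.4]
grip_width: 55.0
```

```bash
python3 -m handwheel '[[[0,0,0,0],[0,0,0,0],[0,0,0,0],[0,0,0,0],[0,0,0,0]]]' 0
```

```text
time: 8.83
tool_pos: [593.9, 121.1, 57.9]
tcp_rot: [0.323, 1.57, 0.323]
contact_force: [-0.3, 0.2, 1.0]
grip_width: 26.3
```

```bash
python3 -m handwheel '[[[0,0,0,0],[0,0,0,0],[0,0,0,0],[-1,0,0,0],[-2.5,0,0,0],[-2.5,0,0,0],[-3,0,0,0],[-3,0,0,0]]]' 0; python3 -m handwheel '[[[0,-3.5,-1.6,0],[0,-3.5,-1.6,0],[0,-3.5,-1.6,0],[0,-3.5,-1.6,0],[0,-3.5,-1.6,0],[0,-3.5,-1.6,0],[0,0,0,0]]]';  python3 - <<'E'
from h import *
p,d=cap('top','t2.png'); m=bot.camera_model('top'); np.save('t2d.npy',d)
for l in ['big_weight','small_weight','stopper']:
    print(l,[(round(r['conf'],2),np.round(r['bbox'])) for r in bot.find_in('top',l)])
cv2.imwrite('pics/t2z.png',cv2.cvtColor(cv2.resize(p[150:210,150:270],None,fx=6,fy=6,interpolation=cv2.INTER_CUBIC),cv2.COLOR_RGB2BGR))
E
```

```text
time: 9.5
tool_pos: [593.3, 121.1, 179.3]
tcp_rot: [3.045, 1.57, 3.045]
contact_force: [0.5, -0.0, -1.2]
grip_width: 19.1
time: 10.08
tool_pos: [495.5, -94.0, 178.5]
tcp_rot: [-1.911, 1.569, -1.916]
contact_force: [0.6, -0.1, -0.8]
grip_width: 19.2
big_weight []
small_weight [(0.44, array([220., 168.,  39.,  41.]))]
stopper [(0.5, array([236., 180.,   9.,  13.]))]
```

View pics/t2z.png

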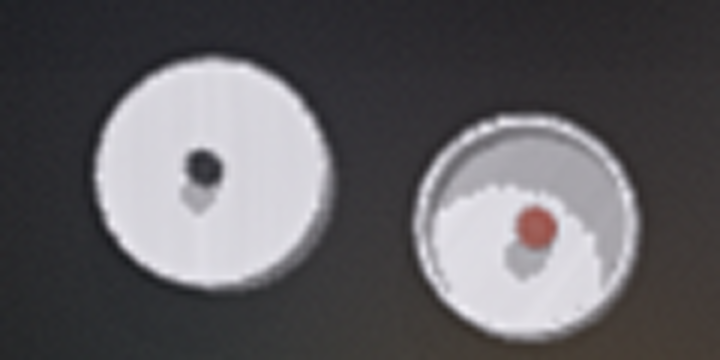

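View pics/t2.png

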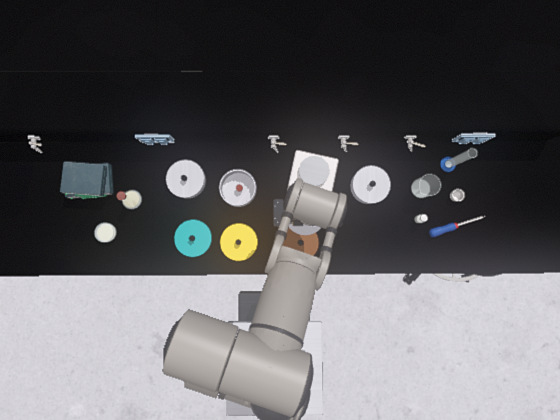

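```bash
python3 -m handwheel '[[[0,3.5,1.6,0],[0,3.5,1.6,0],[0,3.5,1.6,0],[0,3.5,1.6,0],[0,3.5,1.6,0],[0,3.5,1.6,0],[0,0,0,0],[0,0,0,0]]]'; python3 -m handwheel '[[[2.5,0,0,0],[2.5,0,0,0],[2.5,0,0,0],[1.5,0,0,0],[1,0,0,0],[0,0,0,0],[0,0,0,0]]]'
```

```text
time: 10.95
tool_pos: [593.7, 125.0, 177.1]
tcp_rot: [2.855, 1.57, 2.861]
contact_force: [0.4, -0.4, 0.5]
grip_width: 19.1
time: 11.53
tool_pos: [593.8, 121.0, 78.0]
tcp_rot: [-3.07, 1.571, -3.07]
contact_force: [-0.1, 0.3, 0.1]
grip_width: 18.9
```

```bash
python3 -m handwheel '[[[0.8,0,0,0],[0.6,0,0,0],[0.4,0,0,0],[0.2,0,0,0],[0,0,0,0],[0,0,0,0]]]'
```

```text
time: 12.03
tool_pos: [593.9, 121.2, 57.9]
tcp_rot: [0.181, 1.57, 0.181]
contact_force: [-0.1, 0.4, -0.4]
grip_width: 19.4
```

```bash
python3 -m handwheel '[[[0,0,0,0],[0,0,0,0],[0,0,0,0],[-1,0,0,0],[-2.5,0,0,0],[-2.5,0,0,0],[-3,0,0,0],[-3,0,0,0]]]' 0.6; python3 -m handwheel '[[[0,-3.6,0.06,0],[0,-3.6,0.06,0],[0,-3.6,0.06,0],[0,-3.6,0.06,0],[0,-3.6,0.06,0],[0,-3.6,0.06,0],[0,-3.6,0.06,0],[0,-3.6,0.06,0]]]'; python3 -m handwheel '[[[0,-3.6,0.06,0],[0,-3.6,0.06,0],[0,-3.6,0.06,0],[0,-3.6,0.06,0],[0,-0.8,0.1,0],[0,0,0,0],[0,0,0,0]]]'
```

```text
time: 12.7
tool_pos: [593.4, 121.2, 179.6]
tcp_rot: [2.731, 1.571, 2.731]
contact_force: [0.8, 0.3, -0.6]
grip_width: 55.1
time: 13.37
tool_pos: [598.4, -168.6, 178.8]
tcp_rot: [-0.287, 1.57, -0.287]
contact_force: [0.5, 0.2, -0.3]
grip_width: 55.0
time: 13.95
tool_pos: [601.9, -318.5, 177.9]
tcp_rot: [1.536, 1.57, 1.536]
contact_force: [0.2, 0.1, -0.4]
grip_width: 55.2
```

```bash
python3 -m handwheel '[[[2.5,0,0,0],[2.5,0,0,0],[1.8,0,0,0],[0,0,0,0],[0,0,0,0],[0,0,0,0]]]'
python3 - <<'E'
from h import *
o=bot.get_obs();m=bot.camera_model('wrist');p,d=cap('wrist','w3.png');print(np.round(o['tool_pos'],1))
U,V=np.meshgrid(np.arange(560),np.arange(420)); 
c=np.stack([(U-m['cx'])/m['fx']*d,(V-m['cy'])/m['fy']*d,d],-1)
W=c@RR(m).T+np.array(m['position'])
for x,y in [(602,-320)]:
  k=(abs(W[...,2]-56.5)<5)&(d>0)&(np.hypot(W[...,0]-x,W[...,1]-y)<80); Q=W[k]; print(len(Q),cv2.minEnclosingCircle(Q[:,:2].astype(np.float32)),np.median(Q[:,2]))
  k=(abs(W[...,2]-79)<4)&(d>0)&(np.hypot(W[...,0]-x,W[...,1]-y)<18); Q=W[k]; 
  if len(Q): print('knob',len(Q),cv2.minEnclosingCircle(Q[:,:2].astype(np.float32)),np.median(Q[:,2]))
p,d=cap('top','t3.png')
E
```

```text
time: 14.45
tool_pos: [603.1, -318.0, 111.6]
tcp_rot: [-0.494, 1.569, -0.492]
contact_force: [0.1, -0.5, 0.4]
grip_width: 54.9
[ 603.1 -318.   111.6]
17774 ((604.381103515625, -323.411865234375), 62.22266387939453) 57.56603142116097
knob 647 ((603.68359375, -323.4050598144531), 9.926570892333984) 81.2424892596377
```

View pics/t3.png

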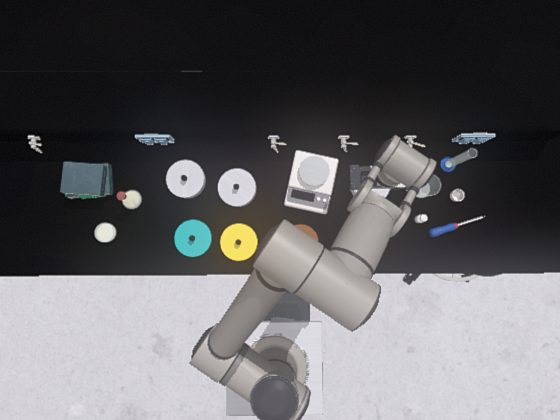

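View pics/w3.png

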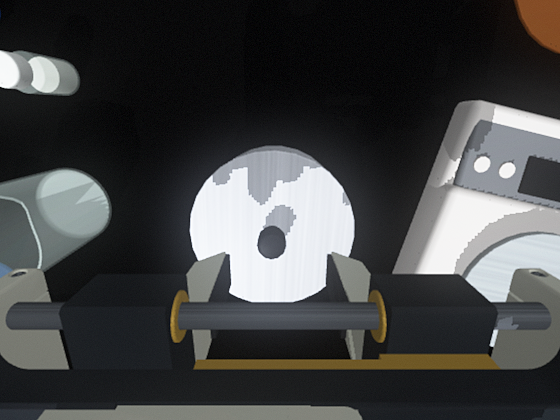

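```bash
python3 -m handwheel '[[[0.5,-0.4,0,0],[1.8,0,0,0],[1.6,0,0,0],[0.9,0,0,0],[0.5,0,0,0],[0,0,0,0],[0,0,0,0]]]'
```

```text
time: 15.13
tool_pos: [602.4, -323.2, 57.3]
tcp_rot: [-0.542, 1.57, -0.542]
contact_force: [-0.1, 0.1, 0.7]
grip_width: 55.1
```

```bash
python3 -m handwheel '[[[-0.1,0,0,0],[0,0,0,0],[0,0,0,0],[0,0,0,0],[0,0,0,0],[0,0,0,0],[0,0,0,0],[0,0,0,0]]]' 0; python3 -m handwheel '[[[-1,0,0,0],[-2.5,0,0,0],[-2.5,0,0,0],[-3,0,0,0],[0,0,0,0]]]'
```

```text
time: 15.8
tool_pos: [602.1, -322.8, 57.7]
tcp_rot: [1.254, 1.571, 1.254]
contact_force: [-0.4, 0.9, 0.4]
grip_width: 19.1
time: 16.22
tool_pos: [604.6, -324.6, 155.5]
tcp_rot: [-0.601, 1.559, -0.6]
contact_force: [1.2, -0.9, 0.2]
grip_width: 19.4
```

```bash
python3 -m handwheel '[[[0,1.45,-2.9,0],[0,1.45,-2.9,0],[0,1.45,-2.9,0],[0,1.45,-2.9,0],[0,1.45,-2.9,0],[0,1.45,-2.9,0],[0,0,0,0],[0,0,0,0]]]';  python3 - <<'E'
from h import *
p,d=cap('top','t4.png'); m=bot.camera_model('top'); np.save('t4d.npy',d)
for l in ['big_weight']:
    print(l,[(round(r['conf'],2),np.round(r['bbox'])) for r in bot.find_in('top',l)])
cv2.imwrite('pics/t4z.png',cv2.cvtColor(cv2.resize(p[150:250,310:430],None,fx=6,fy=6,interpolation=cv2.INTER_CUBIC),cv2.COLOR_RGB2BGR))
E
```

```text
time: 16.88
tool_pos: [427.1, -235.3, 148.4]
tcp_rot: [-0.461, 1.57, -0.461]
contact_force: [0.2, 0.0, -0.0]
grip_width: 19.1
big_weight [(0.5, array([370., 185.,   5.,   8.])), (0.44, array([117., 192.,  26.,  17.]))]
```

View pics/t4z.png

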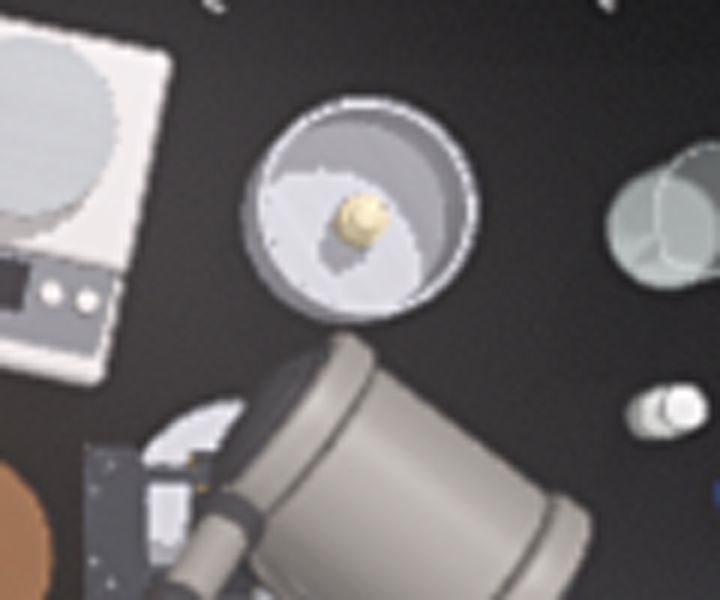

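```bash
python3 -m handwheel '[[[2,0,0,0],[3.2,0,0,0],[3.2,0,0,0],[2.5,0,0,0],[1.2,0,0,0],[0.6,0,0,0],[0,0,0,0],[0,0,0,0]]]';python3 -m handwheel '[[[0.4,0,0,0],[0.3,0,0,0],[0.2,0,0,0],[0,0,0,0],[0,0,0,0]]]';  python3 - <<'E'
from h import *
d=np.load('t4d.npy'); m=bot.camera_model('top')
U,V=np.meshgrid(np.arange(560),np.arange(420)); 
c=np.stack([(U-m['cx'])/m['fx']*d,(V-m['cy'])/m['fy']*d,d],-1)
W=c@RR(m).T+np.array(m['position'])
k=(W[...,2]>22)&(W[...,2]<46)&(np.hypot(W[...,0]-602,W[...,1]+321)<40); print(W[k].mean(0),W[k][:,2].max(),k.sum(),cv2.minEnclosingCircle(W[k][:,:2].astype(np.float32)))
print(plane(m,370.3,186.5,35))
E
```

```text
time: 17.65
tool_pos: [428.9, -236.5, 20.9]
tcp_rot: [-0.566, 1.57, -0.566]
contact_force: [-0.1, -0.4, -0.6]
grip_width: 18.8
time: 18.07
tool_pos: [428.1, -235.9, 11.9]
tcp_rot: [-0.324, 1.57, -0.323]
contact_force: [0.6, 0.2, 0.1]
grip_width: 19.2
[ 598.0956567  -323.40493246   31.65201985] 45.4398784011039 53 ((599.1261596679688, -324.9298400878906), 14.890865325927734)
[ 597.372394   -323.91720347   35.        ]
```

```bash
python3 -m handwheel '[[[0.1,0,0,0],[0,0,0,0]]]'; python3 -m handwheel '[[[0,0,0,0],[0,0,0,0],[0,0,0,0],[-1,0,0,0],[-3,0,0,0],[-4,0,0,0],[-4,0,0,0],[0,-1.45,2.83,0]]]' 0.5;  python3 -m handwheel '[[[0,-1.45,2.83,0],[0,-1.45,2.83,0],[0,-1.45,2.83,0],[0,-1.45,2.83,0],[0,-1.45,2.83,0],[0,0,0,0],[0,0,0,0]]]'
python3 - <<'E'
from h import *
o=bot.get_obs();m=bot.camera_model('wrist');p,d=cap('wrist','w4.png');print(np.round(o['tool_pos'],1))
U,V=np.meshgrid(np.arange(560),np.arange(420)); 
c=np.stack([(U-m['cx'])/m['fx']*d,(V-m['cy'])/m['fy']*d,d],-1)
W=c@RR(m).T+np.array(m['position'])
k=(d>0)&(abs(W[...,2]-40.5)<3)&(np.hypot(W[...,0]-598,W[...,1]+323)<25); Q=W[k]
if len(Q): print('knob',len(Q),cv2.minEnclosingCircle(Q[:,:2].astype(np.float32)),np.median(Q[:,2]))
k=(d>0)&(W[...,2]>15)&(W[...,2]<48)&(np.hypot(W[...,0]-598,W[...,1]+323)<25); Q=W[k]
if len(Q): print('all',len(Q),cv2.minEnclosingCircle(Q[:,:2].astype(np.float32)),np.max(Q[:,2]))
print(bot.spot_point('wrist','big_weight'))
E
```

```text
time: 18.23
tool_pos: [428.1, -235.9, 10.7]
tcp_rot: [-0.259, 1.571, -0.259]
contact_force: [0.1, 0.1, -0.8]
grip_width: 19.2
time: 18.9
tool_pos: [456.5, -250.6, 139.9]
tcp_rot: [-0.67, 1.56, -0.67]
contact_force: [1.9, -2.0, -0.1]
grip_width: 46.1
time: 19.48
tool_pos: [598.2, -323.0, 130.2]
tcp_rot: [2.447, 1.57, 2.448]
contact_force: [-0.6, 0.1, 0.5]
grip_width: 45.9
[ 598.2 -323.   130.2]
knob 285 ((601.0162963867188, -327.33203125), 8.421879768371582) 39.69740674796594
all 810 ((601.0704956054688, -327.4244384765625), 14.156505584716797) 41.35815556315163
[{'point': [275.0, 206.6], 'conf': 0.78}]
```

View pics/w4.png

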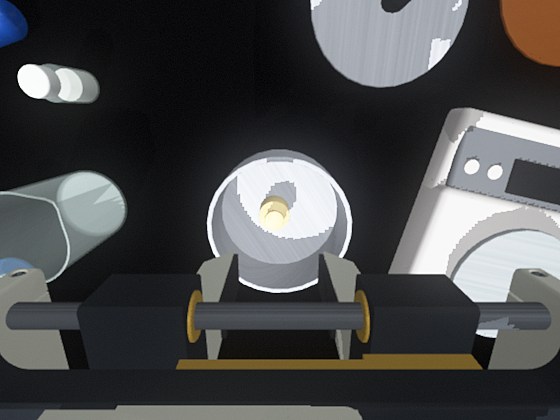

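```bash
python3 -m handwheel '[[[1,-0.35,0.2,0],[2.5,0,0,0],[2.5,0,0,0],[2.5,0,0,0],[1.5,0,0,0],[0.5,0,0,0],[0,0,0,0],[0,0,0,0]]]'
```

```text
time: 20.25
tool_pos: [599.9, -326.6, 26.6]
tcp_rot: [-0.528, 1.57, -0.528]
contact_force: [0.7, 0.8, 0.2]
grip_width: 45.7
```

```bash
python3 -m handwheel '[[[0.7,0,0,0],[0.6,0,0,0],[0.4,0,0,0],[0,0,0,0],[0,0,0,0]]]';python3 -m handwheel '[[[0,0,0,0],[0,0,0,0],[0,0,0,0],[0,0,0,0],[0,0,0,0],[0,0,0,0]]]' 0
```

```text
time: 20.67
tool_pos: [599.7, -326.2, 8.4]
tcp_rot: [2.387, 1.57, 2.387]
contact_force: [-0.5, -0.3, 0.1]
grip_width: 45.8
time: 21.17
tool_pos: [600.0, -326.4, 8.9]
tcp_rot: [-0.466, 1.57, -0.466]
contact_force: [-0.3, -0.5, 0.9]
grip_width: 26.2
```

```bash
python3 -m handwheel '[[[-1,0,0,0],[-2.5,0,0,0],[-3,0,0,0],[-3,0,0,0],[-2.5,0,0,0],[-1,0,0,0],[0,0,0,0]]]'; python3 -m handwheel '[[[0,2,0.5,0],[0,3.2,0.7,0],[0,3.5,0.9,0],[0,3.5,0.9,0],[0,3.2,0.7,0],[0,2.6,0.6,0],[0,1.4,0.33,0],[0,0,0,0]]]'; python3 -m handwheel '[[[0,0,0,0],[0,0,0,0]]]'
python3 - <<'E'
from h import *
o=bot.get_obs();m=bot.camera_model('wrist');p,d=cap('wrist','w5.png');print(np.round(o['tool_pos'],1))
U,V=np.meshgrid(np.arange(560),np.arange(420)); 
c=np.stack([(U-m['cx'])/m['fx']*d,(V-m['cy'])/m['fy']*d,d],-1)
W=c@RR(m).T+np.array(m['position'])
k=(d>0)&(abs(W[...,2]-71)<4)&(np.hypot(W[...,0]-646,W[...,1]+132)<60); Q=W[k]
print('pan',len(Q),Q.min(0),Q.max(0),cv2.minEnclosingCircle(Q[:,:2].astype(np.float32)),np.median(Q[:,2]))
cap('scene','s5.png')
E
```

```text
time: 21.75
tool_pos: [601.0, -327.1, 142.1]
tcp_rot: [-0.588, 1.565, -0.588]
contact_force: [0.2, 0.6, -2.6]
grip_width: 25.8
time: 22.42
tool_pos: [645.8, -128.6, 136.7]
tcp_rot: [2.558, 1.567, 2.562]
contact_force: [-0.1, 0.6, -2.2]
grip_width: 25.9
time: 22.58
tool_pos: [645.6, -133.5, 137.7]
tcp_rot: [-3.072, 1.569, -3.072]
contact_force: [-0.7, 0.3, -2.4]
grip_width: 26.2
[ 645.6 -133.5  137.7]
pan 9170 [ 597.72103585 -182.88106773   67.0434099 ] [673.82303549 -83.97871382  73.97262397] ((647.3524169921875, -133.3556365966797), 49.822811126708984) 71.5850667783853
```

View pics/w5.png

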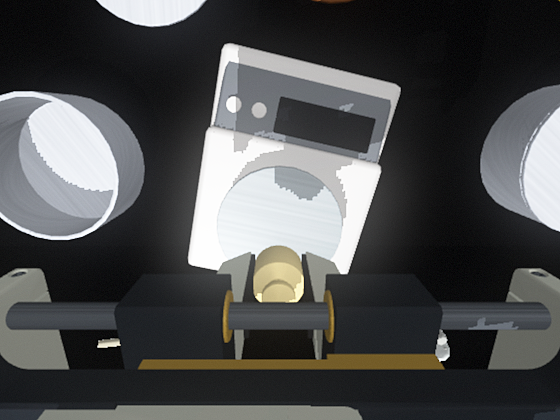

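View pics/s5.png

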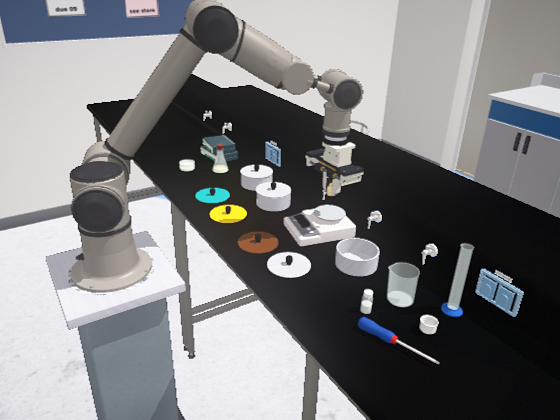

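```bash
python3 -m handwheel '[[[1,0,0.1,0],[2,0,0,0],[1.5,0,0,0],[0.8,0,0,0],[0.2,0,0,0],[0,0,0,0],[0,0,0,0],[0,0,0,0]]]'; python3 -m handwheel '[[[0.2,0,0,0],[0.15,0,0,0],[0.1,0,0,0],[0.1,0,0,0],[0,0,0,0],[0,0,0,0]]]'
```

```text
time: 23.35
tool_pos: [647.8, -132.7, 84.8]
tcp_rot: [-0.276, 1.569, -0.276]
contact_force: [0.3, 0.1, -2.2]
grip_width: 25.9
time: 23.85
tool_pos: [647.1, -132.3, 78.1]
tcp_rot: [2.026, 1.571, 2.026]
contact_force: [0.0, 0.4, -1.9]
grip_width: 26.1
```

```bash
python3 -m handwheel '[[[0.1,0,0,0],[0.1,0,0,0],[0.05,0,0,0],[0.05,0,0,0],[0,0,0,0],[0,0,0,0]]]'
```

```text
time: 24.35
tool_pos: [647.1, -132.3, 75.2]
tcp_rot: [1.954, 1.571, 1.954]
contact_force: [0.6, -0.5, -2.0]
grip_width: 26.0
```

```bash
python3 -m handwheel '[[[0.05,0,0,0],[0.05,0,0,0],[0,0,0,0],[0,0,0,0]]]';python3 -m handwheel '[[[0.03,0,0,0],[0,0,0,0],[0,0,0,0]]]'
```

```text
time: 24.68
tool_pos: [647.2, -132.3, 74.4]
tcp_rot: [-0.012, 1.57, -0.012]
contact_force: [0.2, 1.7, -0.1]
grip_width: 26.3
time: 24.93
tool_pos: [647.2, -132.3, 74.1]
tcp_rot: [0.039, 1.57, 0.039]
contact_force: [-0.7, 0.4, 1.5]
grip_width: 26.4
```

```bash
python3 -m handwheel '[[[-0.03,0,0,0],[0,0,0,0],[0,0,0,0],[0,0,0,0]]]'; python3 -m handwheel '[[[0,0,0,0],[0,0,0,0],[0,0,0,0],[0,0,0,0]]]' 0.5;python3 -m handwheel '[[[-0.8,0,0,0],[-1.5,0,0,0],[-2.5,0,0,0],[-3,0,0,0],[0,0,0,0],[0,0,0,0],[0,0,0,0]]]'
python3 - <<'E'
from h import *
o=bot.get_obs();m=bot.camera_model('wrist');p,d=cap('wrist','w6.png');print(np.round(o['tool_pos'],1))
U,V=np.meshgrid(np.arange(560),np.arange(420)); 
c=np.stack([(U-m['cx'])/m['fx']*d,(V-m['cy'])/m['fy']*d,d],-1)
W=c@RR(m).T+np.array(m['position'])
k=(d>0)&(abs(W[...,2]-71)<4)&(np.hypot(W[...,0]-646,W[...,1]+132)<60); Q=W[k]
print('pan',len(Q),cv2.minEnclosingCircle(Q[:,:2].astype(np.float32)),np.median(Q[:,2]))
k=(d>0)&(abs(W[...,2]-106)<4)&(np.hypot(W[...,0]-646,W[...,1]+132)<20); Q=W[k]
print('top',len(Q),cv2.minEnclosingCircle(Q[:,:2].astype(np.float32)),np.median(Q[:,2]))
E
```

```text
time: 25.27
tool_pos: [647.2, -132.4, 74.3]
tcp_rot: [0.005, 1.571, 0.005]
contact_force: [-0.3, -0.2, 0.7]
grip_width: 25.9
time: 25.6
tool_pos: [647.1, -132.3, 74.2]
tcp_rot: [1.642, 1.571, 1.642]
contact_force: [0.1, -0.0, -0.5]
grip_width: 44.6
time: 26.18
tool_pos: [646.9, -132.3, 152.4]
tcp_rot: [0.995, 1.571, 0.995]
contact_force: [0.3, 0.1, -0.4]
grip_width: 45.8
[ 646.9 -132.3  152.4]
pan 9310 ((647.6198120117188, -133.4630126953125), 50.00625991821289) 71.04668933947156
top 398 ((648.1730346679688, -133.23545837402344), 8.717119216918945) 105.23307029732281
```

View pics/w6.png

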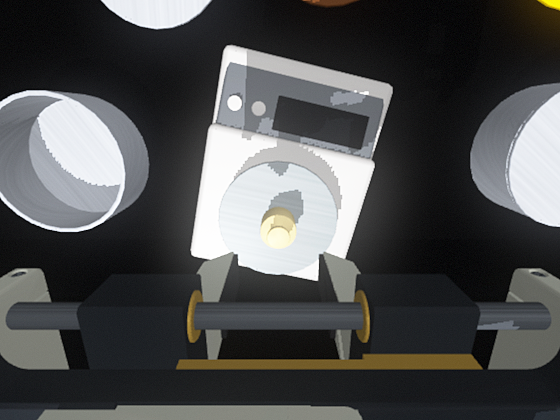

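```bash
python3 -m handwheel '[[[0,-1.48,-3.13,0],[0,-1.48,-3.13,0],[0,-1.48,-3.13,0],[0,-1.48,-3.13,0],[0,-1.48,-3.13,0],[0,-1.48,-3.13,0],[0,-1.48,-3.1,0],[0,0,0,0]]]' 0.6; python3 -m handwheel '[[[2,0,0,0],[3,0,0,0],[3,0,0,0],[2,0,0,0],[1,0,0,0],[0,0,0,0],[0,0,0,0]]]'
```

```text
time: 26.9
tool_pos: [423.2, -236.9, 151.0]
tcp_rot: [2.764, 1.565, 2.761]
contact_force: [2.0, 0.3, 0.4]
grip_width: 55.1
time: 27.48
tool_pos: [428.5, -235.8, 42.0]
tcp_rot: [2.372, 1.57, 2.372]
contact_force: [0.1, -0.0, 0.8]
grip_width: 54.8
```

```bash
python3 -m handwheel '[[[1.2,0,0,0],[1.0,0,0,0],[0.5,0,0,0],[0.3,0,0,0],[0,0,0,0],[0,0,0,0],[0,0,0,0]]]'; python3 -m handwheel '[[[0,0,0,0],[0,0,0,0],[0,0,0,0],[0,0,0,0],[0,0,0,0],[0,0,0,0],[0,0,0,0],[0,0,0,0]]]' 0;  python3 -m handwheel '[[[-1,0,0,0],[-2.5,0,0,0],[-3,0,0,0],[-3,0,0,0],[-3,0,0,0],[-1,0,0,0],[0,0,0,0]]]'
```

```text
time: 28.07
tool_pos: [428.6, -236.2, 12.6]
tcp_rot: [-0.526, 1.57, -0.526]
contact_force: [-0.3, 0.3, 0.1]
grip_width: 55.4
time: 28.73
tool_pos: [428.3, -235.9, 12.2]
tcp_rot: [1.59, 1.571, 1.59]
contact_force: [-0.0, 0.5, 0.7]
grip_width: 19.0
time: 29.32
tool_pos: [429.7, -237.0, 150.8]
tcp_rot: [-0.65, 1.564, -0.65]
contact_force: [0.1, 0.4, -0.7]
grip_width: 18.8
```

```bash
python3 -m handwheel '[[[0,-1.45,2.9,0],[0,-1.45,2.9,0],[0,-1.45,2.9,0],[0,-1.45,2.9,0],[0,-1.45,2.9,0],[0,-1.45,2.9,0],[0,0,0,0],[0,0,0,0]]]'; python3 -m handwheel '[[[2,0,0,0],[2.5,0,0,0],[1.5,0,0,0],[0.5,0,0,0],[0,0,0,0],[0,0,0,0],[0,0,0,0]]]'
```

```text
time: 29.98
tool_pos: [602.3, -322.8, 144.3]
tcp_rot: [2.523, 1.567, 2.524]
contact_force: [-1.0, 0.5, -0.8]
grip_width: 19.4
time: 30.57
tool_pos: [602.8, -323.2, 83.8]
tcp_rot: [-0.574, 1.569, -0.574]
contact_force: [-0.3, 0.3, -0.3]
grip_width: 18.6
```

```bash
python3 -m handwheel '[[[0.8,0.0,0,0],[0.7,0,0,0],[0.5,0,0,0],[0.2,0,0,0],[0.1,0,0,0],[0,0,0,0],[0,0,0,0]]]'
```

```text
time: 31.15
tool_pos: [602.3, -322.9, 59.2]
tcp_rot: [1.782, 1.571, 1.782]
contact_force: [-0.6, 1.1, 0.9]
grip_width: 19.1
```

```bash
python3 -m handwheel '[[[0.03,0,0,0],[0,0,0,0],[0,0,0,0]]]'; python3 -m handwheel '[[[0,0,0,0],[0,0,0,0],[0,0,0,0],[-1,0,0,0],[-2,0,0,0],[-3,0,0,0],[0,0,0,0],[0,0,0,0]]]' 0.6
python3 - <<'E'
from h import *
o=bot.get_obs();m=bot.camera_model('wrist');p,d=cap('wrist','w7.png');print(np.round(o['tool_pos'],1))
U,V=np.meshgrid(np.arange(560),np.arange(420)); 
c=np.stack([(U-m['cx'])/m['fx']*d,(V-m['cy'])/m['fy']*d,d],-1)
W=c@RR(m).T+np.array(m['position'])
k=(d>0)&(abs(W[...,2]-56.5)<8)&(np.hypot(W[...,0]-602,W[...,1]+322)<75); Q=W[k]
print('lid',len(Q),cv2.minEnclosingCircle(Q[:,:2].astype(np.float32)),np.median(Q[:,2]),np.linalg.lstsq(np.c_[Q[:,:2],np.ones(len(Q))],Q[:,2],rcond=None)[0][:2])
E
python3 -m handwheel '[[[-2,0,-2,0],[-2,0,-3,0],[0,0,-3,0],[0,0,-3,0],[0,0,-3,0],[0,0,-3,0],[0,0,0,0],[0,0,0,0]]]'
python3 - <<'E'
from h import *
p,d=cap('top','t8.png'); cap('scene','s8.png')
E
```

```text
time: 31.4
tool_pos: [602.3, -322.9, 59.2]
tcp_rot: [0.172, 1.571, 0.173]
contact_force: [-2.4, 1.0, 3.6]
grip_width: 19.2
time: 32.07
tool_pos: [603.6, -323.8, 121.9]
tcp_rot: [-0.587, 1.565, -0.587]
contact_force: [-0.4, -1.0, -0.5]
grip_width: 55.0
[ 603.6 -323.8  121.9]
lid 16915 ((604.2471923828125, -323.4617614746094), 61.92731475830078) 57.579424417200556 [0.00102808 0.00108522]
time: 32.78
tool_pos: [431.1, -322.8, 158.5]
tcp_rot: [2.234, 1.569, 2.232]
contact_force: [-0.2, 0.5, 0.3]
grip_width: 55.0
```

View pics/w7.png

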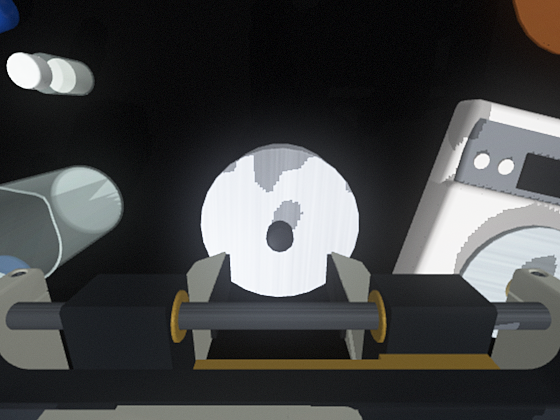

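View pics/t8.png

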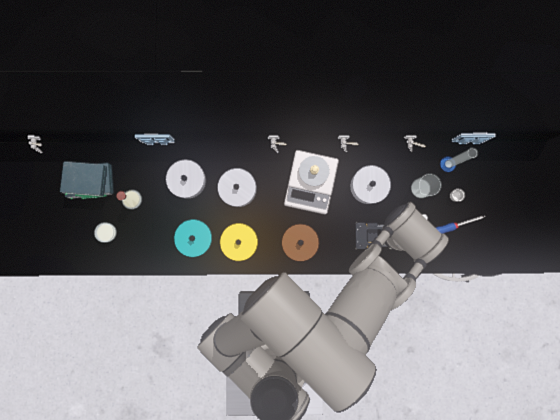

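View pics/s8.png

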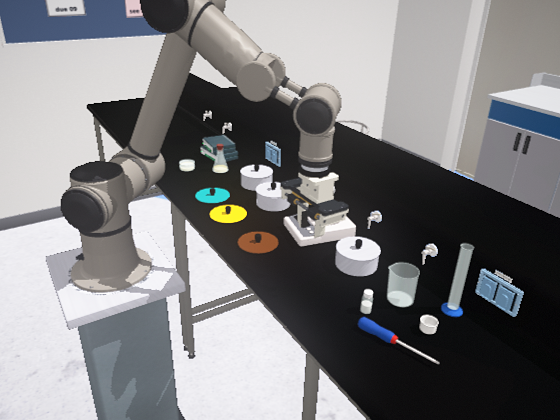

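The pictures show all three lids seated and level at (185,179), (237,187) and (370,184). The weight stands in the middle of the pan at (314,170), the glassware and look-alikes have not moved, and the gripper is clear of everything.

```bash
python3 -c "
from plant import bot
print(bot.close_job())"
```

```text
the job is handed in; nothing more can be done
None
```

The job is done and handed in: the large weight stands upright in the middle of the balance pan, and all three tubs are closed. It took about 33 of the 72 s.

- **Tubs:** I opened them one at a time, left to right, and put each lid back before lifting the next. The left tub held the small weight, the next tub the red stopper, and the tub right of the balance the large weight. The first two contents were only looked at.
- **Lid during the transfer:** The third lid lay on a free patch of bench while I set the weight on the pan, then went back on its own tub.
- **Weight on the pan:** The last wrist-camera check put its top within about 1 mm of the pan centre, about 34 mm above the pan, so it is standing upright.
- **Lids:** The first and third lids measured level, with flange tops at about 57.7 mm (nominal 56). The first view was partial. The second lid I checked only in the top picture, where it looks seated.
- **Glassware and look-alikes:** None appear moved in the last pictures, though the arm partly hid the vial in the top view; the scene camera shows it standing.
- **Disagreements:** The top and wrist cameras differed by up to about 3–4 mm in places, so I used the position at which the jaws closed as the reference. The detection networks were unreliable on the tub contents, so I told them apart by size and colour in the pictures. The gripper read about 26 mm on the 28 mm weight.

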